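# Put the colour-coded chopping boards away in their stand

### The job

The four colour-coded chopping boards are dry: move them from the wire drainer to the wooden stand, each into the slot behind the label of its own colour, upright and sitting right down on the stand between its front and back rails, and let go of them. Keep the clean boards upright all the way, never laid flat, and leave the spice jar and the mug standing where they are.

Things in the scene. Friction and masses are not known exactly. Their poses are not given: they have to be found in the camera images.
- board_red: Red plastic chopping board, 180 mm long, 130 mm high, 10 mm thick, about 0.2 kg, standing upright on a long edge in the wire drainer. Origin at the middle of its underside; x along its length, y through its thickness, z up to the top edge at 130 mm. A finger slot lies across its middle, 84 to 102 mm up; the solid bar above it, 28 mm high, is the place to grip, fingers either side of the thickness.
- board_yellow: Yellow plastic chopping board, shape and frame as the red one. The fixed drainer (black tray, steel hoops up to 87 mm above the worktop) holds the boards' undersides 30 mm above the worktop, each loose in a 21 mm gap, 50 mm apart centre to centre in any order: open the fingers only part way (30 to 40 mm).
- board_green: Green plastic chopping board, shape and frame as the red one. Board tops stand 160 mm above the worktop in the drainer: lift straight up until the underside is clear of the 87 mm hoops, and above 165 mm to pass over other boards.
- board_blue: Blue plastic chopping board, shape and frame as the red one. The boards look the same from both faces and may be turned end for end.
- label_red: Red label (24 x 34 mm from above) clipped on the front rail of the fixed wooden stand, before the red board's slot. Origin at the middle of its underside, 30 mm above the worktop; x points back along the slot, y along the row of labels, z up. A seated board has its underside middle at x = 112, y = 0, z = -10 mm in this frame, its length along x. The same holds for each label and its own board.
- label_yellow: Yellow label, size and frame as the red one, before the yellow board's slot. Each slot is 18 mm wide at the bottom and 30 mm at the top, between two pairs of splayed dowels (at x = 62 and 162 mm in the label's frame) whose tips are 95 mm above the worktop. Slots are 55 mm apart.
- label_green: Green label, size and frame as the red one, before the green board's slot. The stand's front and back rails, 10 mm higher than the boards' seats, leave a 180 mm board 10 mm of play at each end.
- label_blue: Blue label, size and frame as the red one, before the blue board's slot. The labels are clipped on in any order; the stand (236 mm deep, 230 mm wide) may be left or right of the drainer; both rows run roughly left to right before the robot, turned less than 10 degrees.
- spice_jar: Glass spice jar with a dark brown cap, 41 mm across and 105 mm tall, standing loose between the drainer and the stand. Origin at the middle of its underside, z up. To be left standing.
- mug: Stoneware mug, green above and grey below, 82 mm across and 100 mm tall with a handle, standing loose behind the work. Origin on its underside, z up. To be left standing.

How it is judged:
At the end, for the whole second after the job is handed in: Each of the four boards sits in the slot behind its own colour's label: underside middle within 15 mm of the slot's middle along its length, 10 mm across it and 6 mm in height, tilted less than 0.26 rad (15 degrees), at rest (x of board_red in the frame of label_red between 0.097 and 0.127 m and y of board_red in the frame of label_red between -0.01 and 0.01 m and z of board_red in the frame of label_red between -0.016 and -0.004 m and angle between each of board_red, board_yellow, board_green, board_blue's own z axis and vertical below 0.26 rad and linear speed of each of board_red, board_yellow, board_green, board_blue below 0.02 m/s and angular speed of each of board_red, board_yellow, board_green, board_blue below 0.3 rad/s and x of board_yellow in the frame of label_yellow between 0.097 and 0.127 m and y of board_yellow in the frame of label_yellow between -0.01 and 0.01 m and z of board_yellow in the frame of label_yellow between -0.016 and -0.004 m and x of board_green in the frame of label_green between 0.097 and 0.127 m and y of board_green in the frame of label_green between -0.01 and 0.01 m and z of board_green in the frame of label_green between -0.016 and -0.004 m and x of board_blue in the frame of label_blue between 0.097 and 0.127 m and y of board_blue in the frame of label_blue between -0.01 and 0.01 m and z of board_blue in the frame of label_blue between -0.016 and -0.004 m); the robot touches nothing.
It fails at once if the spice jar is knocked over or pushed away (over 30 mm) (angle between spice_jar's own z axis and vertical above 0.5 rad or distance of spice_jar from where it was at the start of the episode above 0.03 m).
It fails at once if the mug is knocked over or pushed away (over 30 mm) (angle between mug's own z axis and vertical above 0.5 rad or distance of mug from where it was at the start of the episode above 0.03 m).
It fails at once if a clean board is laid or falls flat (more than about 45 degrees from upright) (angle between any of board_red, board_yellow, board_green, board_blue's own z axis and vertical above 0.8 rad).
It also fails if it takes over 120 s, if anything falls off the work surface, if the arm or the gripper's body presses on something with over 40 N, if the wrist force passes 120 N, or if a joint passes its speed limit or range.

### The arm

A 6-joint arm with a two-finger parallel gripper is mounted at the origin on a cart in front of the work surface, level with it; the furniture and walls round the work are solid. World frame = base frame: x ahead of the robot, y to its left, z up, the work surface at z = 0. Lengths are in m, angles in rad, forces in N, time in s.
With the tool pointing down it reaches from about 0.425 to 1.125 m from the base axis. Payload 14.9 kg.
Tool frame: the origin (TCP) lies midway between the tips of the shut fingers; the grasp point (between the pads) lies 19 mm behind it (ctrl.grip_depth is the distance from the TCP to the grasp point, in m); z points along the fingers, y is the line along which they close (so a half turn about z gives the same grasp; the last joint's range is limited). The gripper opens to 91 mm and grips with 3 to 60 N. Pads are 32 mm wide; open, the fingers measure 118 mm over their backs; the gripper's body (76 mm by 178 mm) begins 60 mm behind the grasp point.
Start: joints at [1.186, 0.379, 1.734, -0, 1.028, -0.033], TCP at [0.241, 0.657, 0.214] pointing down, gripper open.
Joint ranges: [-2.77, 2.77], [-0.74, 2.19], [0, 2.66], [-1.06, 4.2], [0.31, 2.87], [-3.08, 3.08]. Speed limits (rad/s): [1.89, 1.89, 2.39, 3.14, 3.14, 3.14].

### API

Orientations are given as a rotation vector (axis times angle).
In Python, from cell import ctrl, command_gripper, capture, nets gives the robot as it stands. The module is installed in compiled form; this text tells all that it offers. Calls block until the motion is done:
- ctrl.reach(position, orientation): joint-space move of the TCP to a pose.
- ctrl.move_l(position, rot=None, speed=0.15): straight line of the TCP; rot=None keeps the orientation; speed is the mean speed in m/s.
- ctrl.move_j(angles): joint-space move.
- command_gripper(opening, grasp_force=None): opening from 0.0 (shut) to 1.0 (fully open); grasp_force is the grip in N (None keeps the last); returns when the fingers have stopped.
- ctrl.dwell(seconds).
- ctrl.inverse_kinematics(position, orientation): joint angles nearest the present ones, or None.
- ctrl.get_state(): the state.
- capture(name): name is "scene" or "top"; returns a dict with "image" (400x640x3 uint8, red, green, blue), "range_z" (400x640 float32, m along the optical axis (not along the pixel's ray), 0 where there is no reading), "fovy" (degrees; the focal length in pixels is half the picture's height over the tangent of half this angle, whatever the lens; pixels are square), "cx", "cy" (the principal point, pixels), "k1" (the pictures are not rectified: a ray, as slopes to the right and down, at radius r is drawn at 1 + k1 r^2 times it, then the intrinsics apply), "rvec" (rotation vector, rad) and "tvec" (3), from world to camera coordinates, as OpenCV has them. Camera axes: x right, y down, z forward; pixel columns grow to the right and rows downward; lengths in m; the calibration is good to about 2 mm. A picture is of the moment at which its call begins.
A pose or a line that the arm cannot do raises ctrl.MotionError and nothing moves.
- ctrl.job_done(): hands the job in; it is judged then, once.
Trained networks look in a picture, given as the dict that the camera call returned (one of the last four; its "shot" number tells which), for a name from the list of things; names that differ only in an ending like _2 or _b are one class to them, and where a whole thing is asked for, a point or a joint stands for the part that bears it (a point fixed in the world has none). Each returns a list of dicts, best first, with "conf" (0 to 1); they miss things now and then, are a little off and sometimes report something else, mostly with a low value. They report only what shows in the picture. A call takes as long as a camera call.
- nets.regions_of(label, picture): "region" (400x640 bool, what is visible of it) and "box" ([centre column, centre row, width, height] in pixels, round what is visible of it).
- nets.mark_of(label, picture): "pixel" ([column, row] in pixels: a listed point, or the origin of a listed thing).
The state is a dict: "time": time; "joint_positions": joint angles; "qvel": joint speeds; "joint_torque": joint torques, N m; "ee_pos": TCP position; "tool_rot": TCP orientation; "ft_force": force on the tool from outside, world axes, zero at the start; "wrist_torque": the same for the moment, N m; "width": opening from 0.0 (shut) to 1.0 (fully open); "grasp_force": force on a finger pad.
Only numpy, scipy, OpenCV 4.12 (cv2) and the standard library are available. Lean on these libraries where they do the work, as an engineer would, in place of code of your own. Each camera call takes 0.05 s, during which the arm holds its last target. There are 200 camera calls.

## Working session

There is one attempt and no reset: what is moved stays moved. The work goes in short steps, each a Python script; the robot and the scene stay as the last script left them, time stands still between calls to the robot, and variables do not carry over. Pictures are saved under pics/ and viewed, at most 14 in all, crops included, and the job is handed in when it is done.

```bash
mkdir -p pics; cat > h.py <<'E'
import numpy as np, cv2
from cell import ctrl, command_gripper, capture, nets
C=['red','yellow','green','blue']
def cloud(p):
    h,w=p['range_z'].shape; f=h/2/np.tan(np.radians(p['fovy'])/2)
    K=np.array([[f,0,p['cx']],[0,f,p['cy']],[0,0,1.]])
    u,v=np.meshgrid(np.arange(w,dtype=float),np.arange(h,dtype=float))
    n=cv2.undistortPoints(np.stack([u,v],-1).reshape(-1,1,2),K,np.array([p['k1'],0,0,0,0.])).reshape(h,w,2)
    z=p['range_z'].astype(float)
    c=np.dstack([n*z[...,None],z])
    R=cv2.Rodrigues(np.array(p['rvec'],float))[0]
    W=(c-np.array(p['tvec']).ravel())@R
    W[z<=0]=np.nan
    return W
def save(p,n,s=1):
    cv2.imwrite(f'pics/{n}.png',p['image'][...,::-1])
E
python3 - <<'E'
from h import *
for cam in ['scene','top']:
    p=capture(cam); save(p,cam+'0'); W=cloud(p)
    print(cam,p['fovy'],p['tvec'],p['rvec'])
    for n in ['board_'+c for c in C]+['label_'+c for c in C]+['spice_jar','mug']:
        for r in nets.regions_of(n,p)[:2]:
            m=r['region']; P=W[m]; P=P[~np.isnan(P[:,0])]
            print(n,round(r['conf'],2),np.round(r['box']),len(P),np.round(np.median(P,0),3) if len(P) else '', np.round(np.percentile(P,[2,98],axis=0),3).tolist() if len(P) else '')
print(ctrl.get_state())
E
```

```text
scene 44.69199671503184 [0.17722746 0.26890992 0.81786326] [ 1.25576041 -1.93683474  1.17770675]
board_blue 0.81 [375. 168.  21.  46.] 431 [ 0.534 -0.218  0.067] [[0.473, -0.222, 0.032], [0.574, -0.207, 0.134]]
label_red 0.42 [332. 157.  28.  45.] 1069 [ 0.686 -0.165  0.067] [[0.643, -0.218, 0.006], [0.754, -0.142, 0.1]]
label_yellow 0.79 [237. 268.  18.  18.] 256 [0.322 0.221 0.032] [[0.318, 0.205, 0.014], [0.344, 0.236, 0.036]]
label_green 0.71 [288. 257.  14.  19.] 241 [0.321 0.111 0.032] [[0.316, 0.094, 0.013], [0.343, 0.127, 0.036]]
label_blue 0.73 [263. 263.  16.  20.] 228 [0.321 0.165 0.032] [[0.317, 0.15, 0.014], [0.343, 0.18, 0.036]]
spice_jar 0.68 [331. 201.  17.  44.] 709 [ 0.457 -0.054  0.063] [[0.449, -0.078, 0.004], [0.482, -0.041, 0.107]]
mug 0.88 [330. 159.  26.  45.] 1066 [ 0.686 -0.165  0.068] [[0.643, -0.218, 0.006], [0.754, -0.142, 0.1]]
top 55.55175375637272 [-0.05197774  0.52017839  0.85852741] [ 2.10910129 -2.10098651  0.17746136]
board_red 0.76 [438. 214.  18.  85.] 1361 [ 0.464 -0.317  0.122] [[0.385, -0.324, 0.035], [0.555, -0.31, 0.16]]
board_yellow 0.56 [4
[... 976 characters left out ...]
.042, 0.106]]
{'time': 1.1, 'joint_positions': array([ 1.18573318e+00,  3.78925521e-01,  1.73418099e+00,  1.61939407e-05,
        1.02847998e+00, -3.32862267e-02]), 'qvel': array([ 0.0014695 ,  0.00262037, -0.00137836, -0.00155792, -0.00025614,
       -0.00132001]), 'joint_torque': array([ 6.61640501e-03, -7.63730478e+01, -4.34740484e+01,  6.53078710e-02,
        3.89640557e-02, -1.75145163e-05]), 'ee_pos': array([0.24119958, 0.65716134, 0.21392333]), 'tool_rot': array([-5.49735949e-01, -3.09310808e+00, -1.39936494e-05]), 'ft_force': array([-0.60910517, -0.82705073,  0.45070009]), 'wrist_torque': array([-0.03212612, -0.03056287,  0.02066966]), 'grasp_force': 0.0, 'width': 0.9987823899071969}
```

View pics/scene0.png

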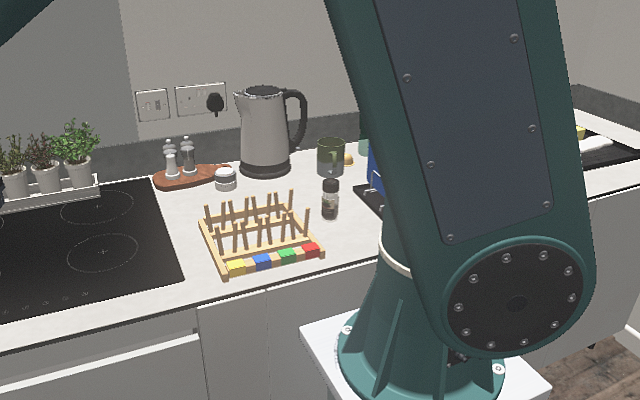

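View pics/top0.png

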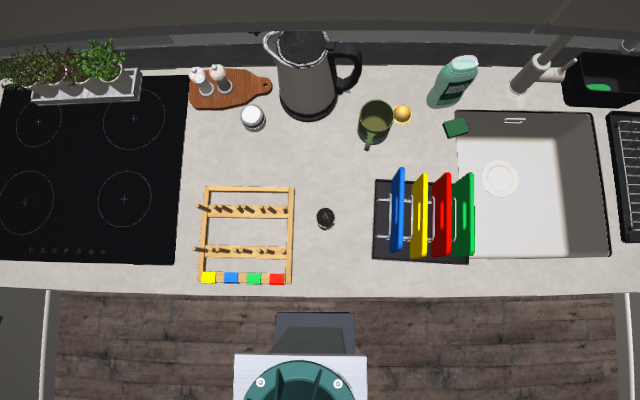

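```bash
python3 - <<'E'
from h import *
# board top edges and label tops fitted from both cameras
for cam in ['scene','top']:
    p=capture(cam); W=cloud(p); I=cv2.cvtColor(p['image'],cv2.COLOR_RGB2HSV)
    z=W[...,2]
    # board tops
    t=(z>0.15)&(z<0.17)&(W[...,1]<-.15)&(W[...,1]>-.45)&(W[...,0]<.6)
    for yc in [-.217,-.267,-.317,-.367]:
        m=t&(abs(W[...,1]-yc)<.02); P=W[m]
        if len(P)<10: print(cam,yc,len(P)); continue
        a,b=np.polyfit(P[:,0],P[:,1],1)
        lo,hi=np.percentile(P[:,0],[1,99]); xm=(lo+hi)/2
        print(cam,'board',yc,len(P),'x',np.round([lo,hi,xm],4),'y@mid %.4f slope %.4f'%(a*xm+b,a),'z',np.round(np.median(P[:,2]),4),'hue',np.median(I[m],0), 'ywid',np.round(np.percentile(P[:,1]-a*P[:,0]-b,[3,97]),4))
    l=(z>0.027)&(z<.042)&(W[...,0]>.30)&(W[...,0]<.36)&(I[...,1]>140)
    for yc in [.056,.111,.165,.22]:
        m=l&(abs(W[...,1]-yc)<.025); P=W[m]
        if len(P)<10: print(cam,yc,len(P)); continue
        print(cam,'label',yc,len(P),np.round(np.percentile(P,[2,98],axis=0),4).tolist(),'mid',np.round(np.percentile(P,[2,98],axis=0).mean(0),4),np.median(I[m],0))
    d=(z>0.085)&(z<.105)&(W[...,0]<.6)&(W[...,0]>.36)&(W[...,1]>0)&(W[...,1]<.3)
    n,lab,st,cen=cv2.connectedComponentsWithStats(d.astype(np.uint8))
    for i in range(1,n):
        if st[i,4]>6: print('tip',np.round(np.median(W[lab==i],0),4),st[i,4])
E
```

```text
scene -0.217 0
scene -0.267 0
scene -0.317 0
scene -0.367 0
scene label 0.056 105 [[0.3184, 0.0404, 0.0322], [0.3446, 0.0713, 0.0364]] mid [0.3315 0.0558 0.0343] [  1. 150. 247.]
scene 0.111 0
scene label 0.165 32 [[0.3219, 0.1508, 0.0324], [0.3459, 0.182, 0.0364]] mid [0.3339 0.1664 0.0344] [108.  144.  251.5]
scene 0.22 3
tip [0.4907 0.0332 0.0899] 18
tip [0.4923 0.0722 0.0907] 19
tip [0.4921 0.0884 0.0896] 18
tip [0.4926 0.1281 0.0905] 21
tip [0.4932 0.1429 0.0912] 19
tip [0.494  0.1831 0.0898] 20
tip [0.4941 0.1985 0.0907] 21
tip [0.4946 0.2384 0.0896] 19
tip [0.3916 0.0361 0.0915] 18
tip [0.3934 0.089  0.0905] 19
tip [0.3921 0.0747 0.0909] 24
tip [0.3922 0.1295 0.091 ] 24
tip [0.3934 0.1449 0.0907] 22
tip [0.3942 0.1999 0.0911] 24
tip [0.3939 0.1848 0.0903] 23
tip [0.3946 0.2406 0.0911] 23
top board -0.217 440 x [0.3955 0.5669 0.4812] y@mid -0.2196 slope -0.0591 z 0.1573 hue [106.  217.5 241. ] ywid [-0.0054  0.0045]
top board -0.267 450 x [0.3834 0.5531 0.4682] y@mid -0.2696 slope -0.0567 z 0.1572 hue [ 30. 255. 251.] ywid [-0.0054  0.0045]
top board -0.317 466 x [0.3852 0.5555
[... 461 characters left out ...]
.165 155 [[0.3185, 0.1497, 0.029], [0.3444, 0.1809, 0.0369]] mid [0.3315 0.1653 0.033 ] [105. 206. 251.]
top label 0.22 162 [[0.3198, 0.2038, 0.0299], [0.3453, 0.2372, 0.0363]] mid [0.3325 0.2205 0.0331] [ 30. 255. 252.]
tip [0.4951 0.2366 0.0908] 18
tip [0.4939 0.1966 0.0917] 11
tip [0.494  0.1827 0.0913] 18
tip [0.493  0.1421 0.0909] 16
tip [0.4932 0.1261 0.0919] 17
tip [0.4925 0.0868 0.091 ] 16
tip [0.4921 0.0718 0.091 ] 16
tip [0.492  0.0325 0.0914] 16
tip [0.3966 0.2383 0.0905] 19
tip [0.3962 0.1973 0.0924] 16
tip [0.3957 0.1818 0.0909] 17
tip [0.3934 0.1441 0.0909] 17
tip [0.3935 0.1283 0.0914] 19
tip [0.3928 0.0883 0.0915] 16
tip [0.3919 0.0733 0.0909] 17
tip [0.3922 0.0337 0.0909] 19
```

```bash
cat >> h.py <<'E'
def rot(th):
    y=np.array([-np.sin(th),np.cos(th),0]); z=np.array([0,0,-1.]); x=np.cross(y,z)
    return cv2.Rodrigues(np.stack([x,y,z],1))[0].ravel()
B={'blue':(.4812,-.2196),'yellow':(.4682,-.2696),'red':(.4704,-.3187),'green':(.4699,-.3688)}
S={'red':.0534,'green':.1081,'blue':.1633,'yellow':.2183}
RB,RS=rot(-.057),rot(-.017)
def seat(c): return (.4425+.018*(S[c]-.053), S[c])
UP=.280; OPEN=.40
def st(): return ctrl.get_state()
def pick(c,g=(0,0)):
    x,y=B[c]; x+=g[0]; y+=g[1]
    ctrl.move_l([x,y,UP],RB,speed=.3); command_gripper(OPEN,30)
    ctrl.move_l([x,y,.129],speed=.15); command_gripper(0,30)
    s=st(); print(c,'grip',s['width'],s['grasp_force'],s['time'])
    ctrl.move_l([x,y,UP],speed=.15); s=st(); print('lifted',s['width'],s['ft_force'])
def place(c,d=(0,0)):
    x,y=seat(c); x+=d[0]; y+=d[1]
    ctrl.move_l([x,y,UP],RS,speed=.3); ctrl.dwell(.2); f0=st()['ft_force'].copy()
    lower(x,y,[.21,.18,.16,.14,.130,.126,.124,.122,.12,.118,.116,.114],f0)
def lower(x,y,zs,f0):
    for z in zs:
        ctrl.move_l([x,y,z],speed=.12 if z>.13 else .06)
        d=st()['ft_force']-f0
        if z<=.18: print(z,np.round(d,1))
        if np.linalg.norm(d)>8: print('contact',z,d); break
    print('t',st()['time'])
def release(c):
    command_gripper(OPEN); p=st()['ee_pos']
    ctrl.move_l([p[0],p[1],UP],speed=.25); print('t',st()['time'])
def tops(cam='top'):
    p=capture(cam); W=cloud(p); I=cv2.cvtColor(p['image'],cv2.COLOR_RGB2HSV); z=W[...,2]
    for c,h in zip(C,(2,30,70,106)):
        m=(abs(I[...,0].astype(int)-h)<7)&(I[...,1]>120)&(z>.11)&(z<.35)&(W[...,0]>.3)&(W[...,0]<.62)&(abs(W[...,1])<.45)
        P=W[m]
        if len(P)<20: print(c,'none'); continue
        zt=np.percentile(P[:,2],98); P=P[P[:,2]>zt-.006]
        a,b=np.polyfit(P[:,0],P[:,1],1); lo,hi=np.percentile(P[:,0],[1,99]); xm=(lo+hi)/2
        print(c,'n',len(P),'mid',np.round([xm,a*xm+b],4),'slope %.3f'%a,'z %.4f'%zt,'seat',np.round(seat(c),4))
    return p
E
python3 - <<'E'
from h import *
ctrl.move_l([.25,.5,.30],RS,speed=.3)
ctrl.move_l([.45,.2,.30],RS,speed=.3)
ctrl.move_l([.46,-.1,.30],RS,speed=.3)
print(st()['joint_positions'],st()['time'])
pick('blue'); save(tops(),'t1')
E
```

```text
[-2.61753345e-01 -1.04425111e-01  2.12000474e+00  1.97649501e-04
  1.12618227e+00 -1.81643408e+00] 4.45
blue grip 0.10887041352226653 29.977058619260788 7.6333
lifted 0.11053313844937382 [-0.3718935   0.38847102 -2.17641201]
red none
yellow none
green none
blue none
```

```bash
python3 - <<'E'
from h import *
x,y=seat('blue'); ctrl.move_l([x,y,UP],RS,speed=.3)
p=tops('scene'); save(p,'s2'); W=cloud(p)
E
```

```text
red none
yellow none
green none
blue n 111 mid [0.4412 0.1645] slope -0.013 z 0.3110 seat [0.4445 0.1633]
```

View pics/s2.png

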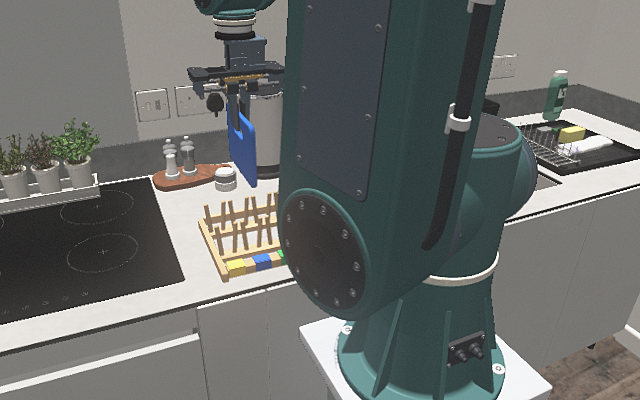

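The picture shows the blue board gripped upright, at about (243,145), in line with the blue label at (262,262). It is safe to lower.

```bash
python3 - <<'E'
from h import *
place('blue')
p=tops('scene')
E
```

```text
0.18 [0.7 0.4 0.2]
0.16 [ 0.5  0.1 -0.3]
0.14 [ 0.4 -0.8 -0.2]
0.13 [ 0.3  0.2 -0.2]
0.126 [ 0.5 -0.9  0.1]
0.124 [ 0.6  0.2 -0.2]
0.122 [ 0.3 -1.  -0.8]
0.12 [ 1.2 -0.4 -0. ]
0.118 [-4.5 -1.7 16.3]
contact 0.118 [-4.45684849 -1.66087649 16.28140739]
t 14.1083
red none
yellow none
green none
blue n 101 mid [0.406  0.1648] slope -0.030 z 0.1519 seat [0.4445 0.1633]
```

```bash
python3 - <<'E'
from h import *
release('blue')
ctrl.move_l([.47,-.1,.30],RS,speed=.35)
save(tops('scene'),'s3')
print(st()['time'])
pick('yellow')
E
```

```text
t 15.55
red none
yellow none
green none
blue n 167 mid [0.4422 0.1647] slope -0.016 z 0.1513 seat [0.4445 0.1633]
16.5167
yellow grip 0.1101194219575474 29.994605630636215 19.1333
lifted 0.10671285550907064 [-0.10315053 -0.37041729 -2.29415754]
```

View pics/s3.png

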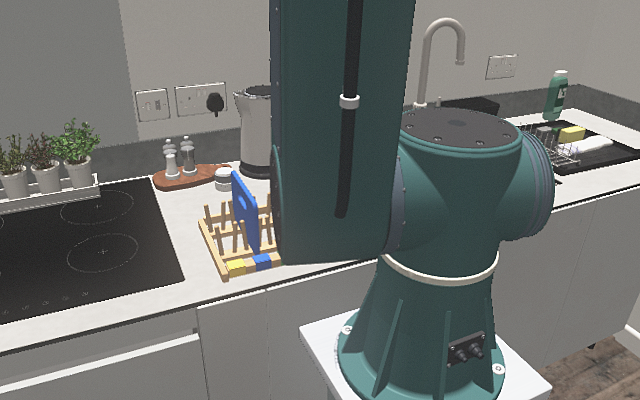

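The blue board stands upright in its slot, at (245,205), directly behind the blue label at (262,262). Its height reads right too. Next is yellow, passing over blue: its underside will be at about 180 mm and the blue top is at 150 mm.

```bash
python3 - <<'E'
from h import *
place('yellow'); release('yellow')
ctrl.move_l([.47,-.15,.30],RS,speed=.35)
save(tops('scene'),'s4')
pick('red')
place('red')
E
```

```text
0.18 [ 0.7  0.3 -1. ]
0.16 [-0.2 -1.3 -0.5]
0.14 [ 0.2 -0.1 -0.2]
0.13 [ 1.1 -0.2 -0.1]
0.126 [ 0.9 -0.2 -0.5]
0.124 [ 0.5 -1.  -0.5]
0.122 [1.2 0.4 0.2]
0.12 [ 0.1  1.1 -1.3]
0.118 [-3.9 -1.3 14.9]
contact 0.118 [-3.91325965 -1.27125398 14.86858451]
t 25.6
t 26.9917
red none
yellow n 31 mid [0.4394 0.2209] slope -0.029 z 0.1509 seat [0.4455 0.2183]
green none
blue n 164 mid [0.4422 0.1647] slope -0.015 z 0.1512 seat [0.4445 0.1633]
red grip 0.10438097248658236 29.98401626944542 30.875
lifted 0.11049004245326681 [ 0.4490418  -0.09154717 -1.6897483 ]
0.18 [0.8 1.3 0.4]
0.16 [ 0.7 -0.1 -0. ]
0.14 [ 0.5 -0.1  0.8]
0.13 [0.  0.1 0.1]
0.126 [0.9 0.2 0.4]
0.124 [-0.2  0.2  1.1]
0.122 [-0.7 -0.6 -0.4]
0.12 [0.5 0.4 0.2]
0.118 [-4.9 -1.1 15.9]
contact 0.118 [-4.88070052 -1.11165051 15.88486321]
t 36.9583
```

```bash
python3 - <<'E'
from h import *
release('red')
pick('green')
place('green'); release('green')
ctrl.move_l([.30,.5,.32],RS,speed=.35)
ctrl.move_l([.24,.65,.35],RS,speed=.35)
for c in ('scene','top'): save(tops(c),'e_'+c)
E
```

```text
t 38.35
green grip 0.11072196547003336 29.979223161935806 41.8083
lifted 0.10786157984782797 [-0.15771584 -0.95861875 -2.20080087]
0.18 [-0.4  0.6  0.2]
0.16 [0.2 0.9 0.7]
0.14 [-0.6  0.4  0.3]
0.13 [-0.2  0.9  0.6]
0.126 [-0.7  0.9 -0.1]
0.124 [-1.   0.5 -0. ]
0.122 [0.2 0.9 0. ]
0.12 [-1.5  0.6 -0.4]
0.118 [-5.6 -1.1 16.9]
contact 0.118 [-5.55169946 -1.10697038 16.94089213]
t 48.2417
t 49.6333
red n 175 mid [0.4397 0.0549] slope -0.018 z 0.1507 seat [0.4425 0.0534]
yellow n 35 mid [0.4405 0.2204] slope -0.020 z 0.1509 seat [0.4455 0.2183]
green n 60 mid [0.443  0.1086] slope -0.013 z 0.1511 seat [0.4435 0.1081]
blue n 170 mid [0.4425 0.1648] slope -0.013 z 0.1514 seat [0.4445 0.1633]
red n 381 mid [0.4421 0.053 ] slope -0.021 z 0.1505 seat [0.4425 0.0534]
yellow n 381 mid [0.446  0.2178] slope -0.019 z 0.1501 seat [0.4455 0.2183]
green n 350 mid [0.4442 0.1078] slope -0.019 z 0.1503 seat [0.4435 0.1081]
blue n 352 mid [0.4455 0.1629] slope -0.010 z 0.1503 seat [0.4445 0.1633]
```

View pics/e_top.png

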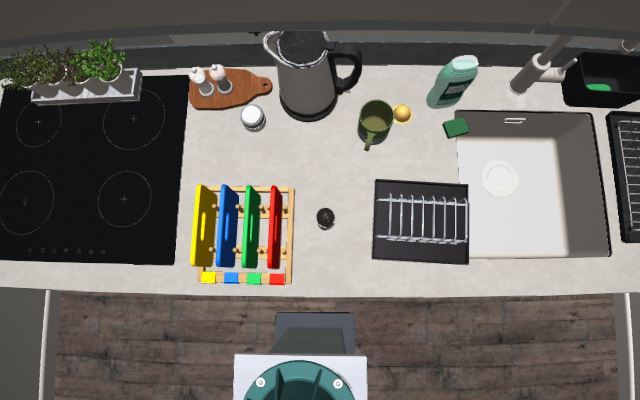

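View pics/e_scene.png

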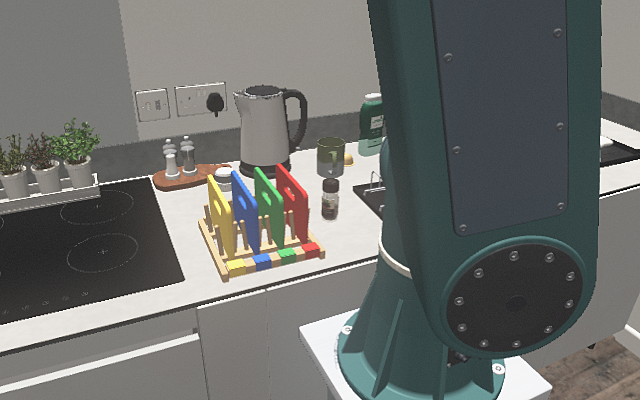

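In both pictures all four boards are upright behind their own labels (top view, columns 203, 227, 250 and 275). Their tops read 150 mm, so they are fully seated. The jar at (325,218) and the mug at (375,120) have not moved.

```bash
python3 -c "
from h import *
print(ctrl.job_done())"
```

```text
the job is handed in; nothing more can be done
None
```

All four boards are seated upright in the slots behind their own labels and released, the jar and mug were left where they stood, and the job was handed in after about 52 s of robot time; no verdict was returned.

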